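Pick a clean sleeve into the order carton with sprung tongs

ROBOT

A 6-joint arm with a two-finger parallel gripper is mounted at the origin on the work surface. World frame = base frame: x ahead of the robot, y to its left, z up, the work surface at z = 0. Lengths are in mm, angles in rad, forces in N, time in s.
With the tool pointing down it reaches from about 350 to 975 mm from the base axis. Payload 17.4 kg.
Tool frame: the origin (TCP) lies on the centre line of the jaws, within the pads' length; the fingertips stand 14 mm ahead of it and the grasp point (between the pads) lies 5 mm behind it; z points along the fingers, x is the direction in which the jaws open and shut, and the axes are right-handed (so a half turn about z gives the same grasp; the last joint's range is limited). The gripper opens to 85 mm and grips with 20 to 120 N. Pads are 22 mm wide; open, the fingers measure 114 mm over their backs; the gripper's body (76 mm by 85 mm) begins 54 mm behind the grasp point. The pads swing forward as they close: fully open they stand 13 mm farther back than shut.
Start: joints at [-1.166, 0.116, 1.442, -0, 1.584, -0.038], TCP at [289.21, -609.91, 245.303] pointing down, gripper open.
Joint ranges: [-2.83, 2.83], [-0.83, 2.19], [0.07, 2.5], [-1.14, 4.28], [0.01, 3], [-2.97, 2.97]. Speed limits (rad/s): [1.89, 1.89, 2.22, 3.14, 3.14, 3.14].

INTERFACE

Orientations are given as a unit quaternion [x, y, z, w].
In Python, from cell import arm gives the robot as it stands.
- The arm moves only by the tool apply_moves, never from a script. Its argument "targets" is one flat list of numbers, 6 for each row, row after row: the shift along the tool's x, y, z in units of 40 mm (1.0 is 40 mm), then the turn, a rotation vector about the tool's x, y, z in rad. In form: [x, y, z, ax, ay, az, x, y, z, ax, ay, az, ...]. A call has 1 to 5 rows; each row is the pose to reach, as a shift and turn from the pose commanded when the call began, along the tool's axes at that moment; what a row does not reach only later rows make up. A row lasts 1/8 s, in which the tool goes at most 62.5 mm and 10.7 degrees, less where a joint would pass 70% of its speed; a pose out of reach is approached as far as the arm can. A call with a gripper value outside its range is refused whole. "gripper" is the finger opening in mm, from 0 to 85.4, set as the call begins (left out, the last holds). The fingers move at their own pace and stop on an object; the grip force is fixed at half the most. Time passes only in rows, so rows that repeat a pose let the fingers close. It gives the time, the measured TCP pose, the force and the opening at its end, in the units of the state.
- arm.read_state(): the state, without advancing time (a new reading comes with each control period).
- arm.read_camera(name): name is "scene" or "top"; returns the picture (420x560x3 uint8, red, green, blue); there is no depth.
- arm.camera_info(name): a dict with "K" (3x3 intrinsics, pixels), "dist" ([k1, k2, p1, p2, k3] as OpenCV has them; the pictures are not rectified), "R" (3x3) and "t" (3): a world point X has camera coordinates R X + t. Camera axes: x right, y down, z forward; pixel columns grow to the right and rows downward; lengths in mm; the calibration is good to about 2 mm. A picture is of the moment at which its call begins. camera_info takes no time and is no camera call.
- arm.job_done(): hands the job in, once; it reports no verdict.
The state is a dict: "t": time; "joint_positions": joint angles; "dq": joint speeds; "joint_efforts": joint torques, N m; "ee_pos": TCP position; "orientation": TCP orientation; "ft_force": force on the tool from outside, world axes, zero at the start; "moment": the same for the moment, N m; "finger_gap": finger opening in mm.
Only numpy, scipy, OpenCV 4.12 (cv2) and the standard library are available. Lean on these libraries where they do the work, as an engineer would, in place of code of your own. Each camera call takes 0.05 s, during which the arm holds its last target.

TASK

Take the sprung tongs from their yellow holder, squeeze them shut on the brass sleeve in the grey stock tray, and lower it to the bottom of the open cardboard carton before letting it go. The sleeve has been cleaned, so never touch it with the fingers themselves. Then stand the tongs upright in their holder again and let go of them.

Things in the scene. Friction and masses are not known exactly. Their poses are not given: they have to be found in the camera images.
- tongs_grip (a point): Grip centre of the sprung tongs (111 mm tall, 85 g, upright in the yellow holder, tips down): two straight steel jaws 20 mm wide under a black spring housing, each with a blue pad outside (22 mm wide, 54 to 98 mm above the tips). Point midway between the blue pads, 78 mm above the tips, 33 mm below the top. z up along the tongs; jaws close along y. Open: 56 mm over the pads, 44 mm between jaws.
- tongs_l (a joint): How far each jaw is squeezed in: 0 m open, 0.014 m stop. Jaws stay parallel and move equally, at tips as at pads; jaw gap = width over the pads less 12 mm. Springs: 0.9 N per mm each jaw is squeezed, 9 N when shut on the sleeve (36 mm over pads); they reopen the jaws when let out. 48 mm over the pads holds the tongs with the jaws still open (36 mm gap); letting out past 56 mm drops them.
- sleeve_center (a point): Centre of the brass sleeve, an upright cylinder with a dark bore in its top, 24 mm in diameter, 26 mm high, 50 to 105 g; z up. It stands on the 4 mm thick floor of a grey tray, 270 x 110 mm, walls 14 mm high, in a row with a steel hexagon nut and a black rubber foot (65 mm or more away between centres), which are not wanted.
- carton_in (a point): Centre of the inner floor of the open cardboard carton, 4 mm above the table; inside 112 x 112 mm along its x and y, walls 4 mm thick, their top 45 mm above the table, short flaps folded down outside; z up. Fixed. A blue plastic bin of the same size stands near it and is not wanted.
- holder_in (a point): Centre of the inner floor of the yellow tongs holder, an open box fixed to the table, floor 4 mm above the table; inside 44 mm along x, 78 mm along y, walls 4 mm thick, their top 43 mm above the table; z up. The tongs stand on this floor, their jaws closing along the holder's y; set down upright they stand firmly by themselves.
Mind the look-alikes: they are no part of the job. Of the things shaped like the part that bears tongs_grip, the bare steel one is meant. Several things look just like the part that bears sleeve_center: the one meant starts farthest from the robot's base.

How it is judged:
By the outcome, as a careful person would: the job done as asked, in the order asked, and still so for the second after the job is handed in, with the robot touching nothing.
It also fails if it takes over 58 s, if anything falls off the work surface, if the arm or the gripper's body presses on something with over 40 N, if the wrist force passes 120 N, or if a joint passes its speed limit or range.

## Working session

There is one attempt and no reset: what is moved stays moved. The work goes in short steps, Python scripts to look and compute and a tool call to move; the robot and the scene stay as the last step left them, time stands still between calls to the robot, and variables do not carry over. Pictures are saved under pics/ and viewed, and the job is handed in when it is done.

Besides the shell and the picture viewer there is one more tool, called after ">>>" by a JSON object that holds its "name" and its "arguments", one argument or row to a line. apply_moves: Moves the arm, as the interface text tells. Its arguments: {"type":"object","properties":{"targets":{"type":"array"},"gripper":{"type":"number"}},"required":["targets"]}

```bash
ls; mkdir -p pics; python3 - <<'E'
from cell import arm
import cv2
for n in("scene","top"):
    im=arm.read_camera(n); cv2.imwrite(f"pics/{n}0.png",cv2.cvtColor(im,cv2.COLOR_RGB2BGR))
    i=arm.camera_info(n); print(n,i)
print(arm.read_state())
E
```

```text
pics
scene {'K': array([[482.5471446 ,   0.        , 278.09676021],
       [  0.        , 482.5471446 , 211.34296435],
       [  0.        ,   0.        ,   1.        ]]), 'dist': array([0.00451714, 0.        , 0.        , 0.        , 0.        ]), 'R': array([[-0.48343619,  0.87525933,  0.01451074],
       [ 0.64697193,  0.36841323, -0.66760693],
       [-0.58967514, -0.31335731, -0.7443725 ]]), 't': array([ 242.53938262, -252.75459566, 1236.66899849])}
top {'K': array([[403.06385493,   0.        , 274.57333422],
       [  0.        , 403.06385493, 212.97030621],
       [  0.        ,   0.        ,   1.        ]]), 'dist': array([-0.04653516,  0.        ,  0.        ,  0.        ,  0.        ]), 'R': array([[-0.01949495, -0.99972468, -0.01305792],
       [-0.98912435,  0.02118931, -0.14554738],
       [ 0.14578399,  0.01007847, -0.98926511]]), 't': array([-10.59600504, 501.61571821, 793.61361788])}
{'t': 0.1, 'joint_positions': array([-1.16579837e+00,  1.16405981e-01,  1.44216952e+00, -4.03421208e-06,
        1.58397042e+00, -3.77789673e-02]), 'dq': array([ 0.00032045, -0.00059777, -0.00160519, -0.00032322,  0.00016051,
        0.00143493]), 'joint_efforts': array([ 1.19518299e-03, -7.33671713e+01, -6.33787751e+01, -1.25439124e-04,
        5.31022379e-03,  1.31571784e-05]), 'ee_pos': array([ 289.151903  , -609.77477022,  244.67555881]), 'orientation': array([ 8.45118297e-01, -5.34579121e-01, -3.94042284e-04, -2.68168009e-04]), 'ft_force': array([-0.14131284, -0.78855562,  0.75345796]), 'moment': array([ 0.0081511 ,  0.06175546, -0.00208573]), 'finger_gap': 85.01973037260908}
```

View pics/scene0.png

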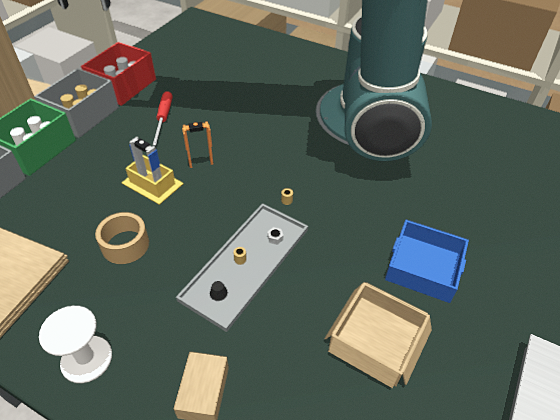

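View pics/top0.png

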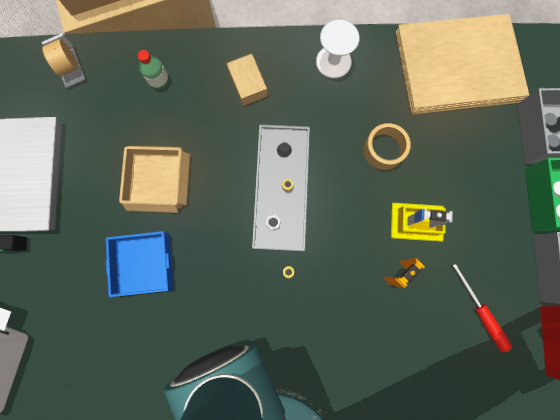

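The scene view shows the steel tongs in the yellow holder near (150,170). The sleeve is in the tray at (240,256), with another sleeve on the table at (287,196), and the carton is at (380,335). In the top view these are at about (425,218), (288,185) and (155,180). The tray's sleeve is the farther of the two. Next I'll measure.

```bash
cat > h.py <<'E'
import numpy as np, cv2
from cell import arm
def cam(n):
    i=arm.camera_info(n); return [np.array(i[k],float) for k in("K","dist","R","t")]
def ray(n,uv):
    K,d,R,t=cam(n); p=cv2.undistortPoints(np.array(uv,float).reshape(-1,1,2),K,d).reshape(-1,2)
    D=np.c_[p,np.ones(len(p))]@R; return -R.T@t, D
def onz(n,uv,z):
    C,D=ray(n,uv); return C+D*((z-C[2])/D[:,2])[:,None]
def proj(n,X):
    K,d,R,t=cam(n); return cv2.projectPoints(np.array(X,float).reshape(-1,1,3),cv2.Rodrigues(R)[0],t,K,d)[0].reshape(-1,2)
def tri(uvs,uvt):
    a,A=ray("scene",uvs);b,B=ray("top",uvt)
    out=[]
    for u,v in zip(A,B):
        s=np.linalg.lstsq(np.c_[u,-v],b-a,rcond=None)[0]; p,q=a+u*s[0],b+v*s[1]; out.append(np.r_[(p+q)/2,np.linalg.norm(p-q)])
    return np.array(out)
E
python3 - <<'E'
from h import *
s=cv2.imread("pics/scene0.png");t=cv2.imread("pics/top0.png")
def crop(im,x,y,w,h,k): return cv2.resize(im[y:y+h,x:x+w],None,fx=k,fy=k,interpolation=cv2.INTER_CUBIC)
a=crop(s,110,110,112,100,5); b=crop(t,375,190,90,105,5)
cv2.imwrite("pics/z1.png",a);cv2.imwrite("pics/z2.png",b)
cv2.imwrite("pics/z3.png",np.hstack([crop(t,245,120,75,165,3),np.zeros((495,10,3),np.uint8),crop(t,110,130,90,165,3)]))
h=cv2.cvtColor(t,cv2.COLOR_BGR2HSV)
m=cv2.inRange(h,(22,170,90),(34,255,255))
n,l,st,c=cv2.connectedComponentsWithStats(m)
for i in range(1,n):
    if st[i,4]>15: print(st[i],c[i])
E
```

```text
[ 391  203   55   38 1372] [414.1574344  223.03862974]
[416 260   8   9  39] [419.         264.33333333]
[399 277   8   9  33] [403.12121212 280.48484848]
```

View pics/z1.png

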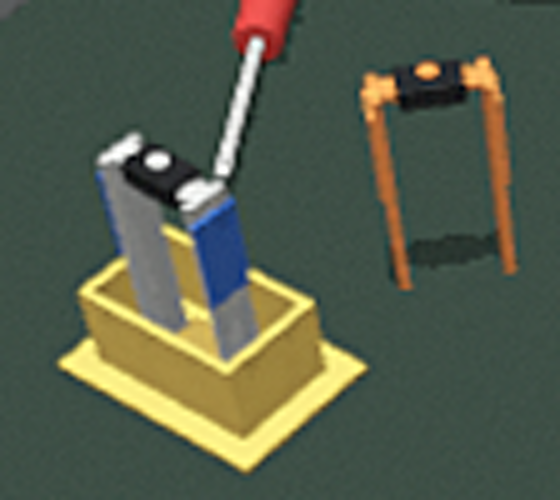

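View pics/z2.png

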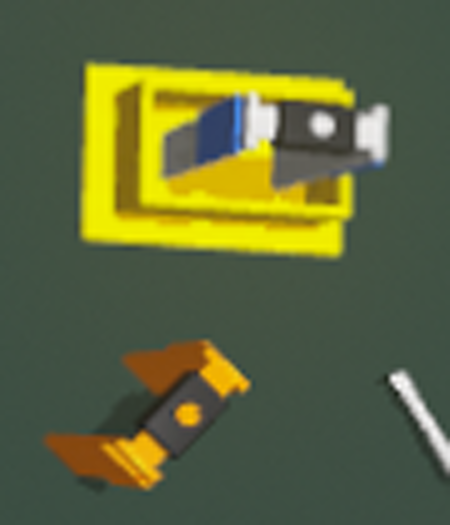

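View pics/z3.png

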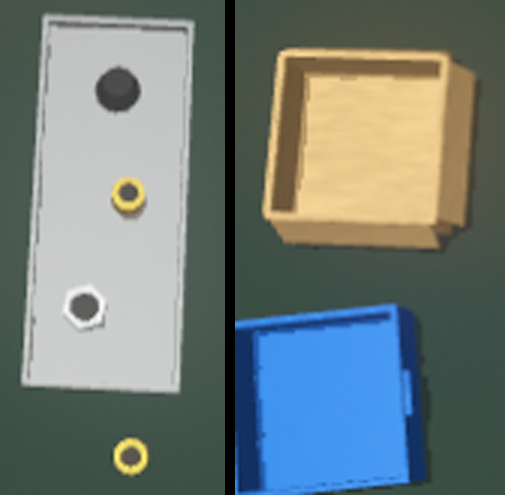

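```bash
python3 - <<'E'
from h import *
s=cv2.imread("pics/scene0.png");t=cv2.imread("pics/top0.png")
np.set_printoptions(precision=1,suppress=True)
Z1=lambda p:(np.array(p,float)+.5)/5-.5+[110,110]
Z2=lambda p:(np.array(p,float)+.5)/5-.5+[375,190]
Z3=lambda p:(np.array(p,float)+.5)/3-.5+[245,120]
Z4=lambda p:(np.array(p,float)-[235,0]+.5)/3-.5+[110,130]
print("button tri",tri([Z1([157,160])],[Z2([322,125])]))
print("housing ends z115", onz("top",[Z2([262,119]),Z2([372,131])],115), onz("scene",[Z1([120,150]),Z1([205,193])],115))
rim=[[118,83],[353,98],[352,216],[116,214]]
print("rim z43",onz("top",Z2(rim),43))
fl=[[85,63],[345,80],[345,257],[80,240]]
print("flange z0",onz("top",Z2(fl),4))
rs=[[78,293],[235,370],[318,300],[165,225]]
print("rim scene z43",onz("scene",Z1(rs),43))
print("flange scene",onz("scene",Z1([[60,362],[245,470],[367,367]]),4))
# sleeve
for n,im,box in(("scene",s,(228,243,26,26)),("top",t,(276,172,25,26))):
    x,y,w,h=box; hv=cv2.cvtColor(im[y:y+h,x:x+w],cv2.COLOR_BGR2HSV)
    m=cv2.inRange(hv,(12,80,60),(35,255,255)); q=np.argwhere(m)[:,::-1]+[x,y]
    print(n,q.min(0),q.max(0),q.mean(0),len(q))
cv2.imwrite("pics/z5.png",np.hstack([cv2.resize(s[235:275,220:260],None,fx=10,fy=10,interpolation=cv2.INTER_CUBIC),cv2.resize(t[165:205,268:308],None,fx=10,fy=10,interpolation=cv2.INTER_CUBIC)]))
tr=[[45,16],[194,21],[178,391],[22,384]]
print("tray z14",onz("top",Z3(tr),14))
cr=[[280,50],[448,53],[440,224],[264,214]]
print("carton rim z45",onz("top",Z4(cr),45),onz("top",Z4(cr),45).mean(0))
cv2.imwrite("pics/z6.png",cv2.resize(s[275:390,320:440],None,fx=5,fy=5,interpolation=cv2.INTER_CUBIC))
E
```

```text
button tri [[ 480.1 -328.5  115.4    0.4]]
housing ends z115 [[ 482.8 -306.1  115. ]
 [ 477.4 -347.2  115. ]] [[ 482.4 -346.   115. ]
 [ 486.2 -299.6  115. ]]
rim z43 [[ 509.  -274.6   43. ]
 [ 500.7 -371.3   43. ]
 [ 452.1 -366.9   43. ]
 [ 455.1 -270.3   43. ]]
flange z0 [[ 524.1 -272.6    4. ]
 [ 514.3 -384.8    4. ]
 [ 438.2 -378.7    4. ]
 [ 448.  -265.8    4. ]]
rim scene z43 [[ 504.2 -369.6   43. ]
 [ 507.9 -283.1   43. ]
 [ 457.3 -279.1   43. ]
 [ 452.  -365.7   43. ]]
flange scene [[ 513.9 -382.4    4. ]
 [ 525.1 -272.7    4. ]
 [ 450.3 -265.1    4. ]]
scene [234 247] [245 264] [239.6 255.8] 156
top [282 179] [292 191] [287.2 184.9] 84
tray z14 [[ 700.3    8.3   14. ]
 [ 693.9 -100.4   14. ]
 [ 425.2  -80.5   14. ]
 [ 432.3   28.    14. ]]
carton rim z45 [[649.4 293.6  45. ]
 [643.8 173.9  45. ]
 [522.3 177.4  45. ]
 [532.  300.3  45. ]] [586.9 236.3  45. ]
```

View pics/z5.png

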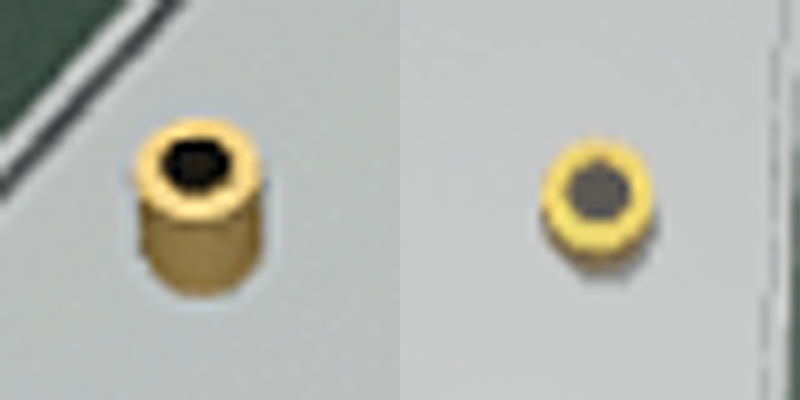

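View pics/z6.png

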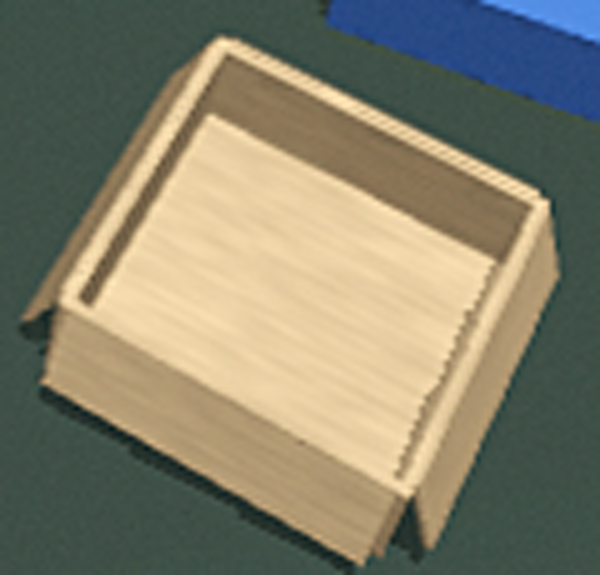

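The scene crop shows the sleeve's top ring at about (239.7,251.8), and the top crop has it at about (287.5,184). The carton rim is clear in both views. I'll refine the sleeve, holder angle and carton centre, and check where the orange tongs stand.

```bash
python3 - <<'E'
from h import *
np.set_printoptions(precision=2,suppress=True)
sl=[[219.9+19.8-.05,235+17-.5]];tl=[[268+19.8-.5,165+19.3-.5]]
print("sleeve top",tri(sl,tl),onz("scene",sl,30),onz("top",tl,30))
Z6=lambda p:(np.array(p,float)+.5)/5-.5+[320,275]
c=onz("scene",Z6([[225,40],[548,203],[405,493],[65,300]]),45);print("carton scene",c,c.mean(0))
f=onz("scene",Z6([[210,115],[495,262]]),4);print(f)
t=cv2.imread("pics/top0.png");m=cv2.inRange(cv2.cvtColor(t,cv2.COLOR_BGR2HSV),(22,150,70),(34,255,255));m[245:]=0;m[:195]=0;m[:,:380]=0
q=np.argwhere(m)[:,::-1].astype(np.float64)
w=onz("top",q,4)[:,:2].astype(np.float32); print(cv2.minAreaRect(w))
print("orange",onz("top",[[413,272],[405,281],[422,265]],110), tri([[195.5,124]],[[412.5,272.5]]))
s=arm.read_state()
from scipy.spatial.transform import Rotation as Ro
print(Ro.from_quat(s["orientation"]).as_matrix())
E
```

```text
sleeve top [[563.61 -48.41  29.03   0.7 ]] [[564.09 -47.65  30.  ]] [[563.56 -48.7   30.  ]]
carton scene [[523.93 182.9   45.  ]
 [530.92 300.02  45.  ]
 [648.71 291.79  45.  ]
 [641.07 175.58  45.  ]] [586.16 237.57  45.  ]
[[528.01 185.29   4.  ]
 [534.21 292.81   4.  ]]
((480.99908447265625, -326.88232421875), (116.27313995361328, 77.25006103515625), 85.18592834472656)
orange [[ 375.27 -274.12  110.  ]
 [ 359.28 -258.31  110.  ]
 [ 387.65 -291.67  110.  ]] [[ 374.07 -272.43  110.15    1.4 ]]
[[ 0.43 -0.9  -0.  ]
 [-0.9  -0.43  0.  ]
 [-0.   -0.   -1.  ]]
```

```bash
cat >> h.py <<'E'
from scipy.spatial.transform import Rotation as Ro
def go(x,y,z,ang=-1.6548):
    s=arm.read_state(); R=Ro.from_quat(s["orientation"]).as_matrix()
    T=np.array([[np.cos(ang),np.sin(ang),0],[np.sin(ang),-np.cos(ang),0],[0,0,-1.]])
    print("t",round(s["t"],2),"pos",s["ee_pos"].round(1),"gap",round(s["finger_gap"],1),"F",s["ft_force"].round(1))
    print("shift",(R.T@(np.array([x,y,z])-s["ee_pos"])/40).round(3),"turn",Ro.from_matrix(R.T@T).as_rotvec().round(3))
E
python3 -c "
from h import *
go(480.3,-328,190)"
```

```text
t 0.1 pos [ 289.2 -609.8  244.7] gap 85.0 F [-0.1 -0.8  0.8]
shift [-4.316 -7.336  1.371] turn [0.    0.001 0.527]
```

>>> {"name": "apply_moves", "arguments": {
  "targets": [-0.8,-1.4,0.2,0,0,0.1,-1.7,-2.9,0.5,0,0,0.2,-2.6,-4.4,0.8,0,0,0.35,-3.5,-5.9,1.1,0,0,0.45,-4.316,-7.336,1.36,0,0,0.527],
  "gripper": 85
}}

```text
t: 0.72
ee_pos: [462.9, -352.6, 195.5]
orientation: [-0.676, 0.737, 0.0, -0.0]
ft_force: [-0.1, -0.7, -0.2]
finger_gap: 84.9
```

>>> {"name": "apply_moves", "arguments": {
  "targets": [0,0,0,0,0,0,0,0,0,0,0,0]
}}

```text
t: 0.98
ee_pos: [462.2, -354.5, 196.0]
orientation: [-0.677, 0.736, 0.0, -0.0]
ft_force: [-1.0, 0.2, -0.3]
finger_gap: 85.0
```

```bash
python3 -c "
from h import *
go(480.3,-328,77)"
```

```text
t 0.97 pos [ 462.2 -354.5  196. ] gap 85.0 F [-1.   0.2 -0.3]
shift [-0.698 -0.397  2.975] turn [ 0.    -0.     0.001]
```

>>> {"name": "apply_moves", "arguments": {
  "targets": [-0.7,-0.4,0.0,0,0,0,-0.7,-0.4,0.0,0,0,0]
}}

```text
t: 1.23
ee_pos: [480.6, -328.1, 196.2]
orientation: [-0.677, 0.736, -0.0, 0.0]
ft_force: [0.2, -0.9, 0.0]
finger_gap: 85.0
```

```bash
python3 - <<'E'
from h import *
go(480.3,-328,77)
for n in("scene","top"):
    im=arm.read_camera(n)[:,:,::-1]; x,y=(90,60) if n=="scene" else (360,150)
    cv2.imwrite(f"pics/{n}1.png",cv2.resize(im[y:y+140,x:x+130],None,fx=4,fy=4,interpolation=cv2.INTER_CUBIC))
a=cv2.hconcat([cv2.imread("pics/scene1.png"),cv2.imread("pics/top1.png")]);cv2.imwrite("pics/p1.png",cv2.resize(a,(780,420)))
E
```

```text
t 1.23 pos [ 480.6 -328.1  196.2] gap 85.0 F [ 0.2 -0.9  0. ]
shift [-2.00e-03  8.00e-03  2.98e+00] turn [-0.  0.  0.]
```

View pics/p1.png

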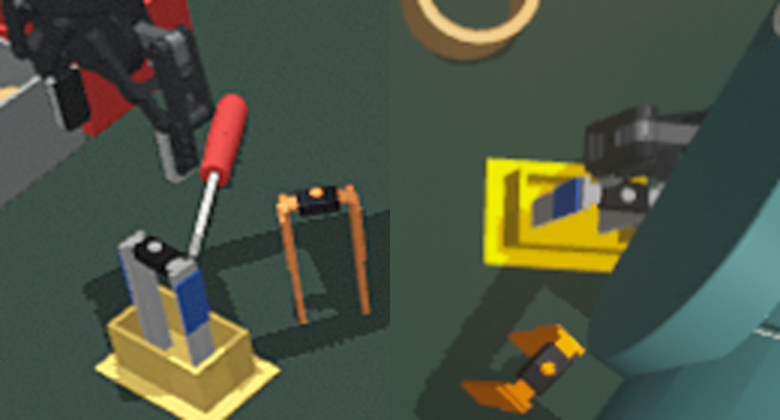

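The gripper hangs above the tongs with its jaws in line with the blue pads. The button is at about (155,245) in the left half. Now descending.

>>> {"name": "apply_moves", "arguments": {
  "targets": [0,0,0.8,0,0,0,0,0,1.6,0,0,0,0,0,2.3,0,0,0,0,0,2.8,0,0,0,0,0,2.97,0,0,0]
}}

```text
t: 1.95
ee_pos: [479.9, -328.3, 76.3]
orientation: [-0.676, 0.737, 0.001, -0.0]
ft_force: [-0.1, -0.4, 1.3]
finger_gap: 84.8
```

>>> {"name": "apply_moves", "arguments": {
  "targets": [0,0,0,0,0,0,0,0,0,0,0,0,0,0,0,0,0,0,0,0,0,0,0,0,0,0,0,0,0,0],
  "gripper": 48
}}

```text
t: 2.58
ee_pos: [481.1, -328.3, 78.7]
orientation: [-0.677, 0.736, -0.001, 0.0]
ft_force: [-0.4, 0.3, 6.5]
finger_gap: 47.7
```

```bash
python3 - <<'E'
from h import *
go(480.3,-328,77)
a=[]
for n in("scene","top"):
    im=arm.read_camera(n)[:,:,::-1]; x,y=(90,60) if n=="scene" else (360,150)
    a.append(cv2.resize(im[y:y+140,x:x+130],None,fx=3,fy=3,interpolation=cv2.INTER_CUBIC))
cv2.imwrite("pics/p2.png",cv2.hconcat(a))
E
```

```text
t 2.58 pos [ 481.1 -328.3   78.7] gap 47.7 F [-0.4  0.3  6.5]
shift [-0.005  0.021  0.043] turn [-0.002 -0.001 -0.   ]
```

View pics/p2.png

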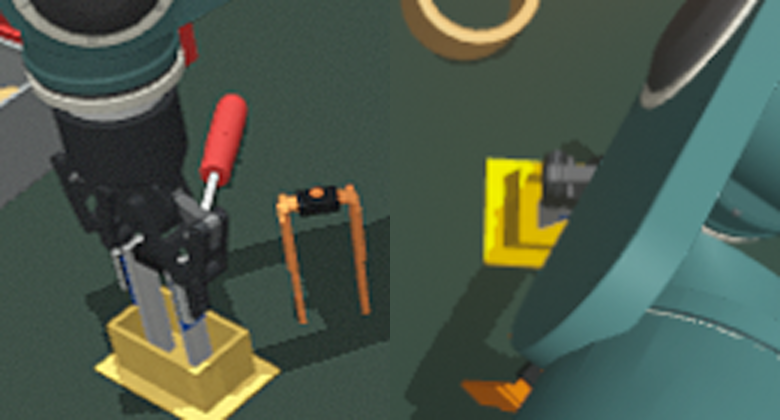

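The fingers sit on the blue pads and the tongs are gripped at 48 mm. Lifting.

>>> {"name": "apply_moves", "arguments": {
  "targets": [0,0,-0.25,0,0,0,0,0,-0.8,0,0,0,0,0,-1.5,0,0,0,0,0,-2.0,0,0,0,0,0,-2.2,0,0,0]
}}

```text
t: 3.3
ee_pos: [480.8, -328.1, 166.8]
orientation: [-0.677, 0.736, -0.001, 0.0]
ft_force: [-0.6, -0.4, -0.6]
finger_gap: 48.1
```

```bash
python3 - <<'E'
from h import *
go(563.8,-48.3,150,-1.6548)
im=arm.read_camera("scene")[:,:,::-1]
cv2.imwrite("pics/p3.png",cv2.resize(im[60:200,90:220],None,fx=4,fy=4,interpolation=cv2.INTER_CUBIC))
E
```

```text
t 3.3 pos [ 480.8 -328.1  166.8] gap 48.1 F [-0.6 -0.4 -0.6]
shift [-7.145 -1.479  0.415] turn [-0.001 -0.001 -0.   ]
```

View pics/p3.png

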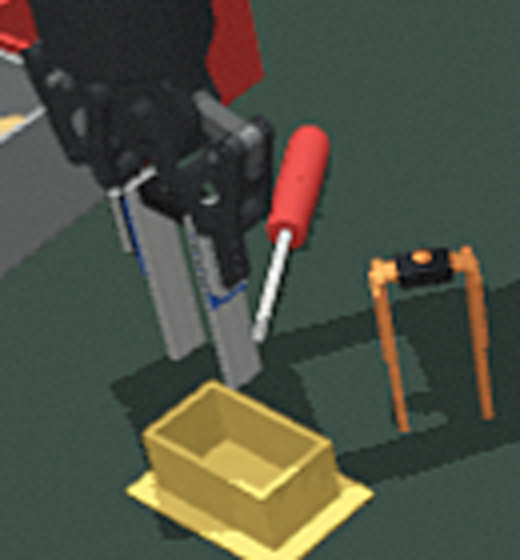

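The tongs hang from the gripper, clear of the holder. The near jaw's tip corners are at about (232,388) and (260,372) in the crop. I'll check the tip height from them.

```bash
python3 - <<'E'
from h import *
np.set_printoptions(precision=1,suppress=True)
yt=np.array([.084,.9965,0]);xt=np.array([.9965,-.084,0])
c=np.array([480.8,-328.1,0])
for z in(88,94,100):
    P=[c+yt*o+xt*a+[0,0,z] for o in(20,) for a in(10,-10)]+[c-yt*18+xt*10+[0,0,z]]
    print(z,((proj("scene",P)-[90,60]+.5)*4-.5))
E
```

```text
88 [[231.  396. ]
 [258.7 374.5]
 [176.7 367.7]]
94 [[228.8 387.1]
 [256.6 365.5]
 [174.2 358.8]]
100 [[226.6 378.1]
 [254.5 356.5]
 [171.8 349.8]]
```

>>> {"name": "apply_moves", "arguments": {
  "targets": [-0.6,-0.1,0.0,0,0,0,-1.6,-0.3,0.0,0,0,0,-2.8,-0.6,0.1,0,0,0,-4.0,-0.85,0.2,0,0,0,-5.2,-1.1,0.3,0,0,0]
}}

```text
t: 3.98
ee_pos: [541.8, -122.8, 152.2]
orientation: [-0.677, 0.736, 0.0, -0.0]
ft_force: [0.6, -0.5, -1.2]
finger_gap: 48.2
```

>>> {"name": "apply_moves", "arguments": {
  "targets": [-1.0,-0.2,0.05,0,0,0,-1.7,-0.33,0.1,0,0,0,-1.94,-0.38,0.12,0,0,0,-1.94,-0.38,0.12,0,0,0]
}}

```text
t: 4.47
ee_pos: [563.4, -48.3, 147.9]
orientation: [-0.677, 0.736, 0.0, -0.0]
ft_force: [-0.3, -0.4, -0.4]
finger_gap: 47.9
```

```bash
python3 - <<'E'
from h import *
go(563.8,-48.3,82,-1.6548)
a=[]
for n in("scene","top"):
    im=arm.read_camera(n)[:,:,::-1]; x,y=(180,160) if n=="scene" else (230,110)
    a.append(cv2.resize(im[y:y+140,x:x+130],None,fx=3,fy=3,interpolation=cv2.INTER_CUBIC))
cv2.imwrite("pics/p4.png",cv2.hconcat(a))
E
```

```text
t 4.47 pos [563.4 -48.3 147.9] gap 47.9 F [-0.3 -0.4 -0.4]
shift [-0.    -0.013  1.647] turn [ 0.001 -0.     0.001]
```

View pics/p4.png

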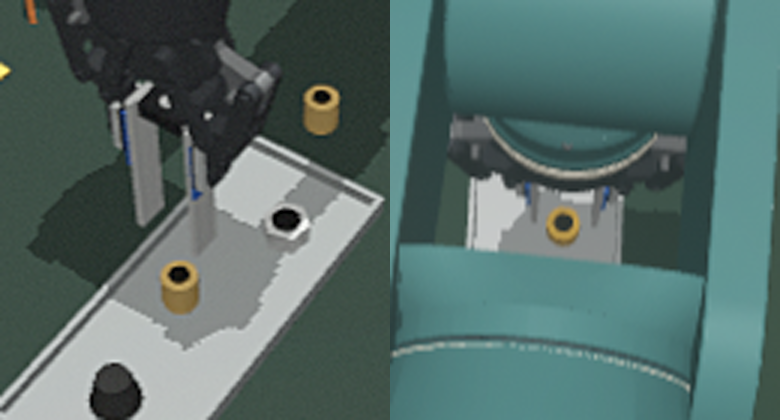

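The tongs hang above the sleeve, which is at (180,287) in the left half. In the top view the sleeve at (563,226) lies midway between the jaws at about 533 and 600. I'll lower to just above it and check.

>>> {"name": "apply_moves", "arguments": {
  "targets": [0,-0.01,0.4,0,0,0,0,-0.01,0.8,0,0,0,0,-0.01,0.95,0,0,0,0,-0.01,0.95,0,0,0]
}}

```text
t: 5.08
ee_pos: [563.7, -48.4, 109.7]
orientation: [-0.677, 0.736, 0.0, -0.0]
ft_force: [0.6, -0.6, -0.5]
finger_gap: 47.9
```

```bash
python3 - <<'E'
from h import *
np.set_printoptions(precision=1,suppress=True)
go(563.8,-48.3,82,-1.6548)
a=[]
for n in("scene","top"):
    im=arm.read_camera(n)[:,:,::-1]; x,y=(200,210) if n=="scene" else (255,150)
    a.append(cv2.resize(im[y:y+70,x:x+65],None,fx=6,fy=6,interpolation=cv2.INTER_CUBIC))
cv2.imwrite("pics/p5.png",cv2.hconcat(a))
yt=np.array([.084,.9965,0]);xt=np.array([.9965,-.084,0]);c=np.array([563.8,-48.3,36])
P=[c+yt*o+xt*a for o in(18,-18) for a in(10,-10)]+[c-[0,0,6]]
for n,o in(("scene",[200,210]),("top",[255,150])): print(n,(proj(n,P)-o+.5)*6-.5)
E
```

```text
t 5.08 pos [563.7 -48.4 109.7] gap 47.9 F [ 0.6 -0.6 -0.5]
shift [-0.  -0.   0.7] turn [ 0.  0. -0.]
scene [[266.  286.5]
 [304.6 243.2]
 [172.  233.3]
 [211.2 191.2]
 [239.1 250. ]]
top [[145.5 169.7]
 [141.9 225.9]
 [248.9 176. ]
 [245.6 232.2]
 [195.2 204.7]]
```

View pics/p5.png

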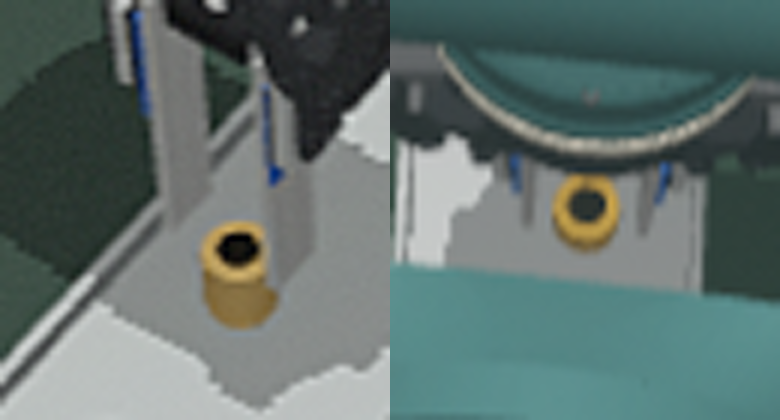

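The sleeve at (238,248) in the scene crop and (587,205) in the top crop lies midway between the jaw tips, as predicted. Lowering, then squeezing.

>>> {"name": "apply_moves", "arguments": {
  "targets": [0,0,0.25,0,0,0,0,0,0.5,0,0,0,0,0,0.68,0,0,0,0,0,0.68,0,0,0]
}}

```text
t: 5.68
ee_pos: [563.6, -48.3, 82.4]
orientation: [-0.677, 0.736, 0.001, -0.0]
ft_force: [0.1, -0.2, -0.3]
finger_gap: 48.2
```

>>> {"name": "apply_moves", "arguments": {
  "targets": [0,0,0,0,0,0,0,0,0,0,0,0,0,0,0,0,0,0,0,0,0,0,0,0,0,0,0,0,0,0],
  "gripper": 30
}}

```text
t: 6.3
ee_pos: [564.2, -48.4, 83.7]
orientation: [-0.677, 0.736, -0.0, 0.0]
ft_force: [-0.3, -0.0, 5.5]
finger_gap: 33.3
```

>>> {"name": "apply_moves", "arguments": {
  "targets": [0,0,0,0,0,0,0,0,0,0,0,0]
}}

```text
t: 6.55
ee_pos: [564.2, -48.4, 83.7]
orientation: [-0.677, 0.736, -0.0, 0.0]
ft_force: [0.5, -0.3, 5.5]
finger_gap: 32.8
```

>>> {"name": "apply_moves", "arguments": {
  "targets": [0,0,-0.1,0,0,0,0,0,-0.4,0,0,0,0,0,-0.8,0,0,0,0,0,-1.2,0,0,0,0,0,-1.3,0,0,0]
}}

```text
t: 7.18
ee_pos: [564.5, -48.4, 137.2]
orientation: [-0.677, 0.736, -0.001, 0.001]
ft_force: [-0.7, -0.3, -2.4]
finger_gap: 33.2
```

```bash
python3 - <<'E'
from h import *
go(586.5,237,150,-1.6548)
a=[]
for n in("scene","top"):
    im=arm.read_camera(n)[:,:,::-1]; x,y=(190,180) if n=="scene" else (245,130)
    a.append(cv2.resize(im[y:y+105,x:x+97],None,fx=4,fy=4,interpolation=cv2.INTER_CUBIC))
cv2.imwrite("pics/p6.png",cv2.hconcat(a))
E
```

```text
t 7.17 pos [564.5 -48.4 137.2] gap 33.2 F [-0.7 -0.3 -2.4]
shift [-7.156  0.051 -0.321] turn [-0.002 -0.    -0.   ]
```

View pics/p6.png

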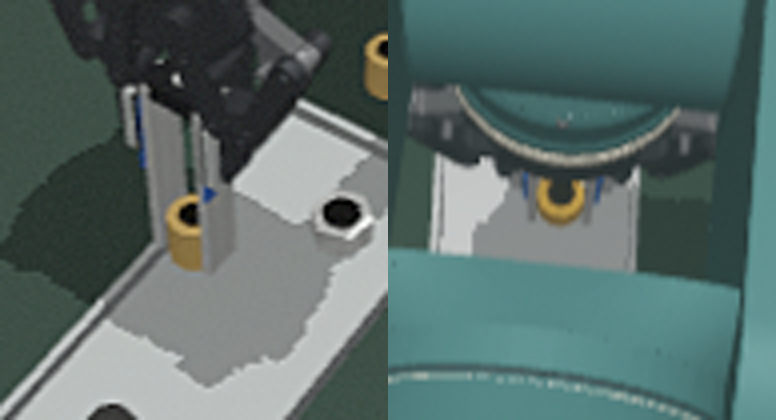

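The sleeve is off the tray floor and held between the jaws, with its bottom at (190,268) about level with the tips at (208,272). Carrying it to the carton.

>>> {"name": "apply_moves", "arguments": {
  "targets": [-0.4,0,-0.2,0,0,0,-1.3,0,-0.4,0,0,0,-2.4,0,-0.5,0,0,0,-3.5,0.02,-0.5,0,0,0,-4.6,0.03,-0.5,0,0,0]
}}

```text
t: 7.9
ee_pos: [577.9, 137.5, 155.3]
orientation: [-0.677, 0.736, 0.0, -0.0]
ft_force: [0.2, -0.3, -0.3]
finger_gap: 32.9
```

>>> {"name": "apply_moves", "arguments": {
  "targets": [-1.0,0,0,0,0,0,-1.9,0.02,0,0,0,0,-2.4,0.02,0,0,0,0,-2.55,0.02,0,0,0,0,-2.55,0.02,0,0,0,0]
}}

```text
t: 8.52
ee_pos: [586.0, 236.6, 155.2]
orientation: [-0.677, 0.736, -0.0, -0.0]
ft_force: [1.3, 0.1, -2.3]
finger_gap: 33.1
```

```bash
python3 - <<'E'
from h import *
go(586.5,237,84,-1.6548)
a=[]
for n in("scene","top"):
    im=arm.read_camera(n)[:,:,::-1]; x,y=(310,210) if n=="scene" else (90,90)
    a.append(cv2.resize(im[y:y+180,x:x+150],None,fx=2.6,fy=2.6,interpolation=cv2.INTER_CUBIC))
cv2.imwrite("pics/p7.png",cv2.hconcat(a))
E
```

```text
t 8.53 pos [586.  236.6 155.2] gap 33.1 F [ 1.3  0.1 -2.3]
shift [-0.013 -0.013  1.779] turn [ 0. -0. -0.]
```

View pics/p7.png

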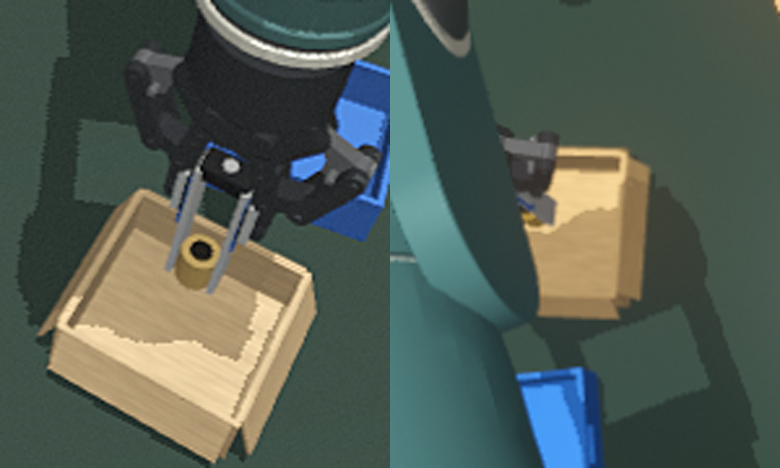

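The sleeve hangs at (198,262) over the carton floor, clear of the walls. Lowering, with care near the floor.

>>> {"name": "apply_moves", "arguments": {
  "targets": [0,0,0.5,0,0,0,0,0,1.0,0,0,0,0,0,1.4,0,0,0,0,0,1.6,0,0,0,0,0,1.68,0,0,0]
}}

```text
t: 9.25
ee_pos: [585.9, 236.8, 87.5]
orientation: [-0.677, 0.736, 0.0, -0.0]
ft_force: [0.4, -0.8, -1.6]
finger_gap: 32.9
```

>>> {"name": "apply_moves", "arguments": {
  "targets": [0,0,0.03,0,0,0,0,0,0.05,0,0,0,0,0,0.05,0,0,0]
}}

```text
t: 9.62
ee_pos: [586.1, 236.9, 86.4]
orientation: [-0.677, 0.736, -0.0, 0.0]
ft_force: [0.3, 0.2, -2.0]
finger_gap: 33.2
```

>>> {"name": "apply_moves", "arguments": {
  "targets": [0,0,0.02,0,0,0,0,0,0.04,0,0,0,0,0,0.04,0,0,0]
}}

```text
t: 10.0
ee_pos: [586.0, 236.8, 84.4]
orientation: [-0.677, 0.736, 0.0, -0.0]
ft_force: [-0.0, -0.4, -2.3]
finger_gap: 33.3
```

```bash
python3 - <<'E'
from h import *
go(586.5,237,84,-1.6548)
im=arm.read_camera("scene")[:,:,::-1]
cv2.imwrite("pics/p8.png",cv2.resize(im[240:390,310:450],None,fx=4,fy=4,interpolation=cv2.INTER_CUBIC))
E
```

```text
t 10.0 pos [586.  236.8  84.4] gap 33.3 F [-0.  -0.4 -2.3]
shift [-0.005 -0.013  0.01 ] turn [ 0. -0. -0.]
```

View pics/p8.png

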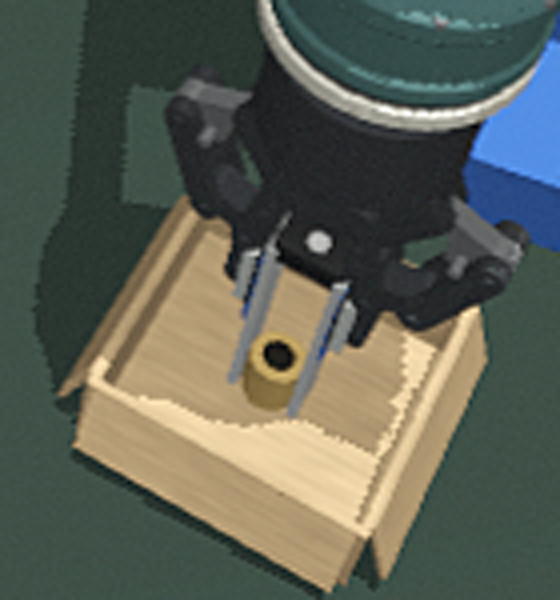

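The sleeve is about at the floor, but the force still shows its whole weight. Creeping down to contact.

>>> {"name": "apply_moves", "arguments": {
  "targets": [0,0,0.01,0,0,0,0,0,0.02,0,0,0,0,0,0.02,0,0,0]
}}

```text
t: 10.42
ee_pos: [586.0, 236.8, 83.8]
orientation: [-0.677, 0.736, -0.0, 0.0]
ft_force: [-0.4, 0.3, -0.5]
finger_gap: 33.1
```

>>> {"name": "apply_moves", "arguments": {
  "targets": [0,0,0.01,0,0,0,0,0,0.02,0,0,0,0,0,0.02,0,0,0]
}}

```text
t: 10.8
ee_pos: [586.2, 236.8, 83.7]
orientation: [-0.677, 0.736, -0.0, 0.0]
ft_force: [-2.8, -2.1, 7.7]
finger_gap: 33.2
```

>>> {"name": "apply_moves", "arguments": {
  "targets": [0,0,0,0,0,0,0,0,0,0,0,0],
  "gripper": 41
}}

```text
t: 11.05
ee_pos: [586.0, 236.8, 82.7]
orientation: [-0.677, 0.736, 0.0, -0.0]
ft_force: [-0.2, -0.6, -1.0]
finger_gap: 41.2
```

>>> {"name": "apply_moves", "arguments": {
  "targets": [0,0,0,0,0,0,0,0,0,0,0,0,0,0,0,0,0,0],
  "gripper": 48
}}

```text
t: 11.42
ee_pos: [586.0, 236.8, 82.8]
orientation: [-0.677, 0.736, 0.0, -0.0]
ft_force: [-0.0, 0.2, -0.8]
finger_gap: 47.9
```

```bash
python3 - <<'E'
from h import *
go(586.5,237,84,-1.6548)
im=arm.read_camera("scene")[:,:,::-1]
cv2.imwrite("pics/p9.png",cv2.resize(im[240:390,310:450],None,fx=4,fy=4,interpolation=cv2.INTER_CUBIC))
E
```

```text
t 11.43 pos [586.  236.8  82.8] gap 47.9 F [-0.   0.2 -0.8]
shift [-0.005 -0.013 -0.03 ] turn [ 0. -0. -0.]
```

View pics/p9.png

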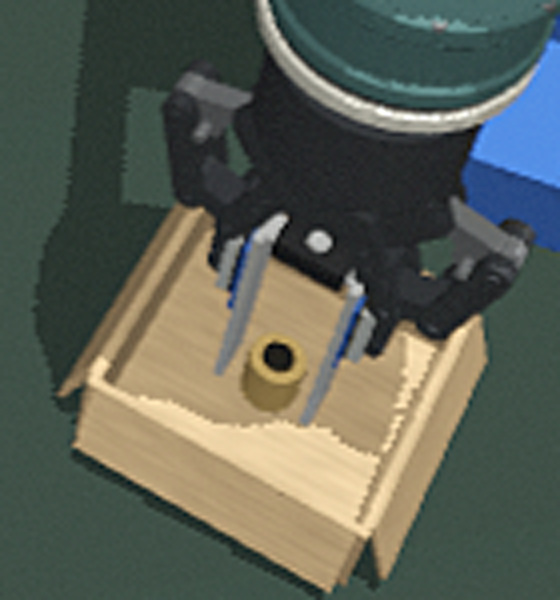

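The sleeve stands upright on the carton floor at (273,375), free between the open jaws. Lifting the tongs straight up.

>>> {"name": "apply_moves", "arguments": {
  "targets": [0,0,-0.2,0,0,0,0,0,-0.7,0,0,0,0,0,-1.4,0,0,0,0,0,-2.0,0,0,0,0,0,-2.2,0,0,0]
}}

```text
t: 12.1
ee_pos: [586.6, 237.1, 173.9]
orientation: [-0.677, 0.736, -0.001, 0.002]
ft_force: [0.6, 0.8, -1.7]
finger_gap: 47.4
```

```bash
python3 - <<'E'
from h import *
go(481,-326,170,-1.6548)
im=arm.read_camera("scene")[:,:,::-1]
cv2.imwrite("pics/p10.png",cv2.resize(im[200:390,300:460],None,fx=3,fy=3,interpolation=cv2.INTER_CUBIC))
E
```

```text
t 12.1 pos [586.6 237.1 173.9] gap 47.4 F [ 0.6  0.8 -1.7]
shift [14.249  1.448  0.072] turn [-0.003  0.001 -0.   ]
```

View pics/p10.png

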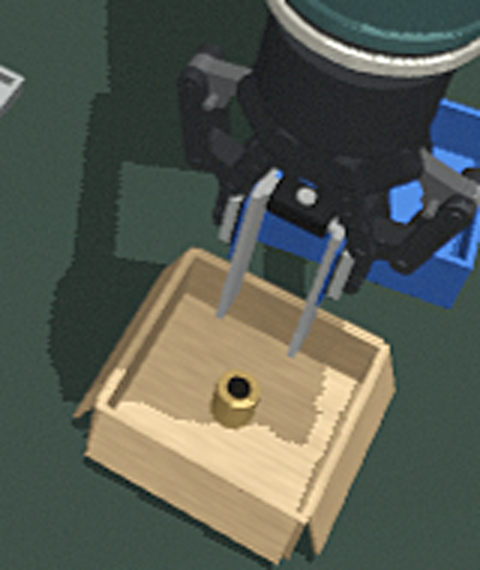

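The sleeve stays standing in the carton at (236,400), and the tongs are clear of it. Going back to the holder.

>>> {"name": "apply_moves", "arguments": {
  "targets": [0.5,0.05,0,0,0,0,1.5,0.15,0,0,0,0,2.6,0.26,0,0,0,0,3.7,0.37,0,0,0,0,4.8,0.48,0,0,0,0]
}}

```text
t: 12.78
ee_pos: [549.5, 45.0, 169.8]
orientation: [-0.677, 0.736, 0.0, -0.001]
ft_force: [0.9, -0.6, -0.4]
finger_gap: 48.1
```

>>> {"name": "apply_moves", "arguments": {
  "targets": [1.1,0.11,0,0,0,0,2.2,0.22,0,0,0,0,3.3,0.33,0,0,0,0,4.4,0.44,0,0,0,0,5.5,0.56,0,0,0,0]
}}

```text
t: 13.4
ee_pos: [508.4, -172.0, 169.9]
orientation: [-0.677, 0.736, 0.001, -0.0]
ft_force: [1.3, 0.3, -0.3]
finger_gap: 47.8
```

>>> {"name": "apply_moves", "arguments": {
  "targets": [1.1,0.11,0,0,0,0,2.2,0.22,0,0,0,0,3.2,0.33,0,0,0,0,3.8,0.4,0,0,0,0,3.94,0.41,0,0,0,0]
}}

```text
t: 14.02
ee_pos: [478.9, -327.2, 169.7]
orientation: [-0.676, 0.737, 0.001, -0.0]
ft_force: [-0.3, 0.2, -0.5]
finger_gap: 48.0
```

>>> {"name": "apply_moves", "arguments": {
  "targets": [0,0,0,0,0,0,0,0,0,0,0,0]
}}

```text
t: 14.28
ee_pos: [480.3, -325.2, 170.7]
orientation: [-0.677, 0.736, 0.0, 0.0]
ft_force: [-0.6, -0.5, -0.3]
finger_gap: 47.9
```

```bash
python3 - <<'E'
from h import *
go(481,-326,81,-1.6548)
im=arm.read_camera("scene")[:,:,::-1]
cv2.imwrite("pics/p11.png",cv2.resize(im[60:200,90:220],None,fx=4,fy=4,interpolation=cv2.INTER_CUBIC))
E
```

```text
t 14.28 pos [ 480.3 -325.2  170.7] gap 47.9 F [-0.6 -0.5 -0.3]
shift [ 0.02  -0.019  2.243] turn [0. 0. 0.]
```

View pics/p11.png

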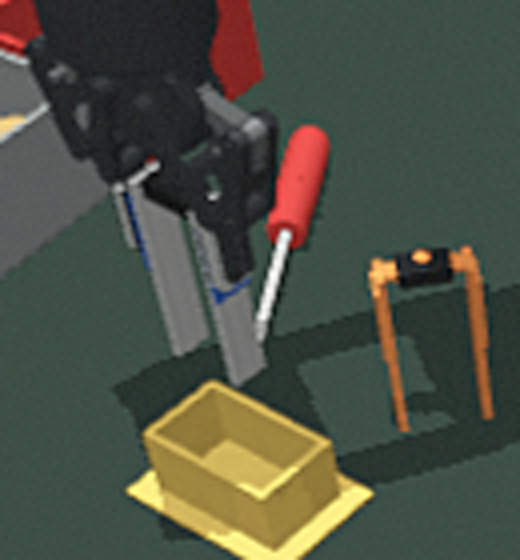

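The tongs hang upright over the holder, with tips at about (185,352) and (243,380) in the crop. Lowering them in.

>>> {"name": "apply_moves", "arguments": {
  "targets": [0,0,0.5,0,0,0,0,0,1.1,0,0,0,0,0,1.7,0,0,0,0,0,2.05,0,0,0,0,0,2.17,0,0,0]
}}

```text
t: 14.95
ee_pos: [480.1, -325.5, 82.8]
orientation: [-0.677, 0.736, 0.001, -0.0]
ft_force: [-0.8, -1.0, -0.8]
finger_gap: 47.9
```

>>> {"name": "apply_moves", "arguments": {
  "targets": [0,0,0.04,0,0,0,0,0,0.07,0,0,0,0,0,0.07,0,0,0]
}}

```text
t: 15.32
ee_pos: [480.5, -326.0, 81.8]
orientation: [-0.677, 0.736, -0.0, 0.0]
ft_force: [0.7, -0.5, -1.6]
finger_gap: 47.7
```

>>> {"name": "apply_moves", "arguments": {
  "targets": [0,0,0.02,0,0,0,0,0,0.04,0,0,0,0,0,0.04,0,0,0]
}}

```text
t: 15.7
ee_pos: [480.3, -325.9, 79.6]
orientation: [-0.677, 0.736, 0.0, 0.0]
ft_force: [0.5, -0.6, -1.0]
finger_gap: 48.2
```

```bash
python3 - <<'E'
from h import *
go(481,-326,78,-1.6548)
im=arm.read_camera("scene")[:,:,::-1]
cv2.imwrite("pics/p12.png",cv2.resize(im[60:200,90:220],None,fx=4,fy=4,interpolation=cv2.INTER_CUBIC))
E
```

```text
t 15.7 pos [ 480.3 -325.9   79.6] gap 48.2 F [ 0.5 -0.6 -1. ]
shift [ 0.002 -0.018  0.04 ] turn [ 0.  0. -0.]
```

View pics/p12.png

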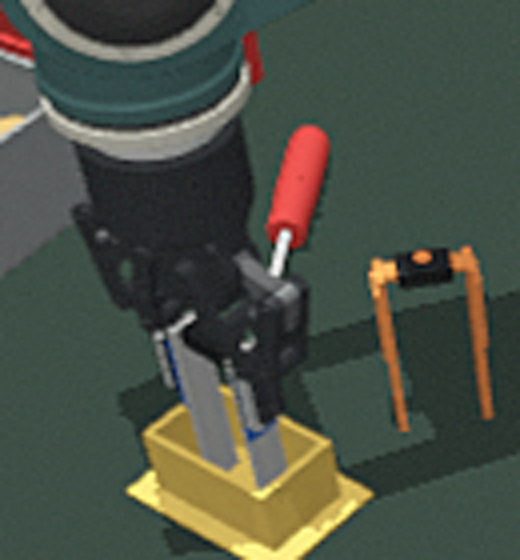

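The jaws are inside the holder walls, with tips at about (225,465) and (270,485), but there is no floor contact yet. Creeping down.

>>> {"name": "apply_moves", "arguments": {
  "targets": [0,0,0.02,0,0,0,0,0,0.03,0,0,0,0,0,0.03,0,0,0]
}}

```text
t: 16.12
ee_pos: [480.4, -325.9, 78.8]
orientation: [-0.677, 0.736, -0.0, 0.0]
ft_force: [-1.0, 1.0, 4.2]
finger_gap: 47.9
```

>>> {"name": "apply_moves", "arguments": {
  "targets": [0,0,0.01,0,0,0,0,0,0.02,0,0,0,0,0,0.02,0,0,0]
}}

```text
t: 16.5
ee_pos: [480.4, -325.9, 77.8]
orientation: [-0.677, 0.736, -0.0, 0.0]
ft_force: [-0.6, 1.7, 4.6]
finger_gap: 48.2
```

Contact. I'll open in two stages.

>>> {"name": "apply_moves", "arguments": {
  "targets": [0,0,0,0,0,0,0,0,0,0,0,0,0,0,0,0,0,0],
  "gripper": 57
}}

```text
t: 16.88
ee_pos: [480.2, -325.8, 77.4]
orientation: [-0.677, 0.736, 0.0, -0.0]
ft_force: [-0.1, 0.4, 0.1]
finger_gap: 56.8
```

>>> {"name": "apply_moves", "arguments": {
  "targets": [0,0,0,0,0,0,0,0,0,0,0,0,0,0,0,0,0,0,0,0,0,0,0,0],
  "gripper": 85
}}

```text
t: 17.38
ee_pos: [480.3, -325.9, 77.7]
orientation: [-0.677, 0.736, -0.0, 0.0]
ft_force: [-0.0, 0.3, -0.1]
finger_gap: 85.1
```

```bash
python3 - <<'E'
from h import *
go(481,-326,78,-1.6548)
im=arm.read_camera("scene")[:,:,::-1]
cv2.imwrite("pics/p13.png",cv2.resize(im[60:200,90:220],None,fx=4,fy=4,interpolation=cv2.INTER_CUBIC))
E
```

```text
t 17.38 pos [ 480.3 -325.9   77.7] gap 85.1 F [-0.   0.3 -0.1]
shift [ 0.002 -0.017 -0.008] turn [-0.  0. -0.]
```

View pics/p13.png

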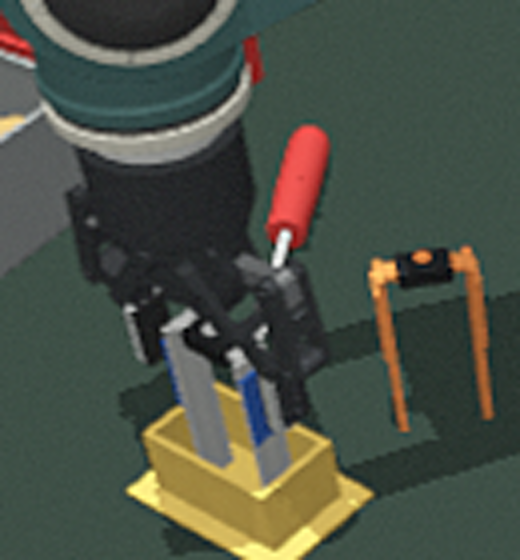

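The tongs stand free in the holder with the fingers clear on both sides. Retreating straight up.

>>> {"name": "apply_moves", "arguments": {
  "targets": [0,0,-0.4,0,0,0,0,0,-1.2,0,0,0,0,0,-2.2,0,0,0,0,0,-3.2,0,0,0,0,0,-3.8,0,0,0]
}}

```text
t: 18.05
ee_pos: [480.5, -326.0, 233.3]
orientation: [-0.677, 0.736, -0.002, 0.0]
ft_force: [-0.3, -0.6, 0.4]
finger_gap: 84.7
```

>>> {"name": "apply_moves", "arguments": {
  "targets": [0.9,0,-0.2,0,0,0,1.8,0,-0.2,0,0,0,2.5,0,-0.2,0,0,0,2.5,0,-0.2,0,0,0]
}}

```text
t: 18.55
ee_pos: [471.5, -427.0, 237.6]
orientation: [-0.676, 0.737, 0.0, -0.0]
ft_force: [0.3, 1.2, 0.1]
finger_gap: 84.8
```

```bash
python3 - <<'E'
from h import *
np.set_printoptions(precision=1,suppress=True)
go(481,-326,78,-1.6548)
for n in("scene","top"): cv2.imwrite(f"pics/end_{n}.png",arm.read_camera(n)[:,:,::-1])
E
```

```text
t 18.55 pos [ 471.5 -427.   237.6] gap 84.8 F [0.3 1.2 0.1]
shift [-2.5 -0.   4. ] turn [ 0.  0. -0.]
```

View pics/end_scene.png

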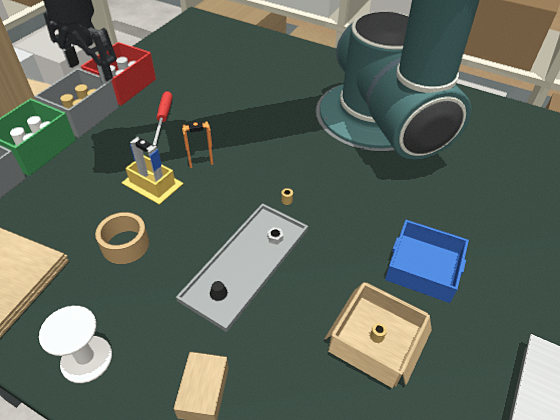

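View pics/end_top.png

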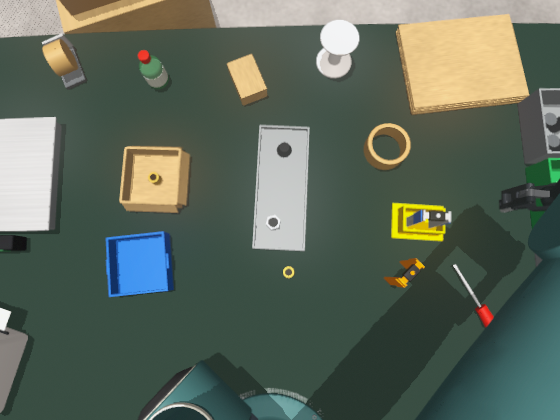

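The sleeve is upright in the carton at scene (379,332) and top (154,178). The tongs stand upright in the holder at scene (148,155) and top (430,217). Everything else is where it was, and the robot is clear.

```bash
python3 -c "
from cell import arm
print(arm.job_done())"
```

```text
the job is handed in; nothing more can be done
None
```

I handed the job in at about 18.6 s of the 58 s allowed. The sleeve is in the cardboard carton and the tongs are back in their holder. No verdict was reported.

- **Sleeve:** I took the steel tongs at 48 mm over the pads and shut them on the tray sleeve, the farther of the two. I lowered it to the carton floor until the force showed contact (about 8 N), then opened the jaws. The fingers never touched it.
- **Tongs:** I set them down upright in the yellow holder, contact again shown by the force (about 5 N), let go and moved clear.
- **Last checks:** the final pictures show the sleeve upright in the carton, near the middle, and the tongs standing in the holder. The nut, rubber foot, second sleeve and orange tongs are where they were. The highest force shown at the end of any move was about 8 N.
- **Disagreement:** when shut on the sleeve, the gripper read 33 mm where 36 mm was expected. I didn't find out why, but the sleeve held without slipping.

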